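# Check a bearing seat with a plunger depth gauge and show the reading to the microscope

## Task

Take the depth gauge out of its cradle, dip its tip into the open oil dish, then slide it into the housing's guide tube until the collar stops squarely against the tube mouth, without forcing it. Draw it straight out without shifting the plunger, which now shows the seat depth, and hold the gauge level and square across the front of the microscope with the tip centred before the lens about 6 cm from the glass; finish there, still holding the gauge in the gripper and with nothing else carrying it. Leave the dish and the other things where they stand.

Things in the scene. Friction and masses are not known exactly. Their poses are not given: they have to be found in the camera images.
- gauge: plunger depth gauge, 0.16 kg, loose. Origin on its axis in the collar's front face; own x runs along it to the tip. Square aluminium handle 16 x 16 mm, x -96 to -6; steel collar disc 30 mm across, x -6 to 0; stem rod 10 mm across, x 0 to 50, bevelled end; then the thin plunger. Starts level in the cradle, axis 45 mm above the desk, own z up, the handle's flat sides facing sideways
- gauge_grip (a point): middle of the gauge's handle, on the axis, 51 mm behind the collar's front face; axes as the gauge's. Here the handle's sides are free, between the cradle's posts
- gauge_tip (a point): end of the gauge's graduated plunger, 4.4 mm across, on the gauge's axis; 70 mm ahead of the collar's front face when the plunger is fully out; it moves with the plunger
- plunger (a joint): how far the plunger has been pushed back into the stem (m): 0 fully out, 0.018 at most; no spring, friction holds it where it is left; pushing it takes about 1.5 N. In the seated gauge the measured seat pushes it to about 0.012
- cradle: wooden cradle, fixed; 96 mm long (own x, along the gauge), 50 mm wide; base 8 mm thick, two posts 10 mm thick with centres 66 mm apart, tops 48 mm high, each with a notch open upwards, 20 mm wide, floor 37 mm high, in which the handle lies. Origin under its middle, on the desk
- oil_dish: open round steel dish, 80 mm across, 20 mm high, 2.5 mm wall, inner floor 4 mm high, 0.25 kg, loose. Origin at the centre of its underside. The tip counts as dipped when it is inside, at least 6 mm below the rim; the gauge must lean some 30 degrees, tip down, to get there over the rim
- dish_rim (a point): centre of the oil dish's mouth, in the plane of its rim, 20 mm above the desk
- housing: bearing housing, fixed: grey barrel about 80 mm across with steel covers, lying on a foot of 100 x 100 mm, 120 mm high with the brass nipple. Origin on the desk below the tube mouth; own x axis points into the tube, own z up
- tube_mouth (a point): centre of the guide tube's mouth rim, 75 mm above the desk; own x points level into the tube. The tube sticks 28 mm out of the cover; mouth flared, 27 mm across outside, 21 inside, narrowing over 9 mm to a bore of 13 mm. The collar stops against this rim; the measured seat lies 58 mm inside, so the plunger meets it some 12 mm before the collar stops
- microscope: digital microscope in front of the drawer cabinet, fixed: a barrel about 35 mm across and 110 mm long lying level on a stand of 110 x 85 mm base with a post 212 mm high behind the lens. Origin on the desk, 60 mm behind the front glass; own x axis points from the glass back along the barrel, own y across it
- lens (a point): centre of the microscope's front glass, 160 mm above the desk; own x axis points back into the barrel, so the view goes along own -x; own y is level across the view
- oil_tin: closed grey tin, 51 mm across, 36 mm high, loose, near the desk's front edge; stays where it is
- setting_ring: knurled steel ring, 54 mm across, 18 mm high, loose, in the middle of the desk; stays where it is
- ring_a: bearing cage ring, 31 mm across, 9 mm high, loose, nearer the microscope; stays where it is
- ring_b: bearing cage ring, 31 mm across, 9 mm high, loose, beyond the housing; stays where it is
- gauge_block: small steel gauge block, 9 x 35 x 20 mm, loose; stays where it is
- tweezers: steel tweezers lying flat, 128 mm long, loose, near the desk's front edge; stay where they are

How it is judged:
By the outcome, as a careful person would: the job done as asked, in the order asked, and still so for the second after the job is handed in, while the arm keeps its last pose, push and grip.
It also fails if it takes over 61 s, if anything falls off the work surface, if the arm or the gripper's body presses on something with over 40 N, if the wrist force passes 120 N, or if a joint passes its speed limit or range.

## Robot

A 6-joint arm with a two-finger parallel gripper is mounted at the origin on a cart in front of the work surface, level with it; the furniture and walls round the work are solid. World frame = base frame: x ahead of the robot, y to its left, z up, the work surface at z = 0. Lengths are in mm, angles in rad, forces in N, time in s.
With the tool pointing down it reaches from about 350 to 975 mm from the base axis. Payload 7.1 kg.
Tool frame: the origin (TCP) lies on the mounting face of the last link; the fingertips stand 182 mm ahead of it and the grasp point (between the pads) lies 163 mm ahead of it (ctrl.tcp_to_tips is the distance from the TCP to the fingertips, in mm); z points along the fingers, y is the direction in which the jaws open and shut (so a half turn about z gives the same grasp; the last joint's range is limited). The gripper opens to 88 mm and grips with 3 to 60 N. Pads are 20 mm wide; open, the fingers measure 115 mm over their backs; the gripper's body (75 mm by 178 mm) begins 61 mm behind the grasp point.
Start: joints at [-1.29, 0.423, 1.63, -0, 1.089, -0.019], TCP at [184.599, -597.101, 404.675] pointing down, gripper open.
Joint ranges: [-3, 3], [-0.9, 2.11], [0.09, 2.58], [-1.31, 4.45], [0.11, 2.69], [-2.54, 2.54]. Speed limits (rad/s): [2.39, 2.39, 3.01, 3.14, 3.14, 3.14].

## Interface

Orientations are given as a rotation vector (axis times angle).
In Python, from workcell import ctrl gives the robot as it stands. The module is installed in compiled form; this text tells all that it offers.
- The arm moves only by the tool send_rows, never from a script. Its argument "commands" is a list of rows, each an object with "translation": the shift along the world's x, y, z normalised to -1 to 1, where 1 is 0.1 m, a list of three; "twist": the turn, a rotation vector about the world's x, y, z normalised to -1 to 1, where 1 is 0.5 rad, a list of three. A call has exactly 10 rows; each row is the pose to reach, as a shift and turn from the pose commanded when the call began; what a row does not reach only later rows make up. A row lasts 1/10 s, in which the tool goes at most 50 mm and 8.59 degrees, less where a joint would pass 70% of its speed; a pose out of reach is approached as far as the arm can. A call with a number of a shift or a turn outside -1 to 1 is refused whole. A call with a gripper value outside its range is refused whole. "grip" is the closure, from -1 (fully open) to 1 (shut), set as the call begins (left out, the last holds). The fingers move at their own pace and stop on an object; the grip force is fixed at half the most. Time passes only in rows, so rows that repeat a pose let the fingers close, or fill a call up. It gives the time, the measured TCP pose, the force and the opening at its end, in the units of the state.
- ctrl.get_obs(): the state, without advancing time (a new reading comes with each control period).
- ctrl.get_image(name): name is "scene" or "side" or "wrist"; returns a dict with "img" (420x560x3 uint8, red, green, blue), "intrinsics" (3x3 intrinsics, pixels), "dist" ([k1, k2, p1, p2, k3] as OpenCV has them; the pictures are not rectified), "cam_to_world" (4x4, takes a point from camera to world coordinates). Camera axes: x right, y down, z forward; pixel columns grow to the right and rows downward; lengths in mm; the calibration is good to about 2 mm. A picture is of the moment at which its call begins. There is no depth.
- ctrl.close_job(): hands the job in, once; it reports no verdict.
The state is a dict: "t": time; "qpos": joint angles; "qvel": joint speeds; "joint_torque": joint torques, N m; "ee_pos": TCP position; "orientation": TCP orientation; "ft_force": force on the tool from outside, world axes, zero at the start; "moment": the same for the moment, N m; "width": finger opening in mm.
Only numpy, scipy, OpenCV 4.12 (cv2) and the standard library are available. Lean on these libraries where they do the work, as an engineer would, in place of code of your own. Each camera call takes 0.05 s, during which the arm holds its last target. There are 200 camera calls.

## Working session

There is one attempt and no reset: what is moved stays moved. The work goes in short steps, Python scripts to look and compute and a tool call to move; the robot and the scene stay as the last step left them, time stands still between calls to the robot, and variables do not carry over. Pictures are saved under pics/ and viewed, about 8 in all and at most 12, crops included, and the job is handed in when it is done.

Besides the shell and the picture viewer there is one more tool, called after ">>>" as name(argument=value, ...), one argument or row to a line, values as JSON. send_rows: Moves the arm, as the interface text tells. Its arguments: {"type":"object","properties":{"commands":{"type":"array","items":{"type":"object","properties":{"translation":{"type":"array","items":{"type":"number"}},"twist":{"type":"array","items":{"type":"number"}}}}},"grip":{"type":"number"}},"required":["commands"]}

```bash
mkdir -p pics; ls; cat > h.py <<'E'
import numpy as np, cv2
from workcell import ctrl
from scipy.spatial.transform import Rotation as R
def snap(n,f):
    d=ctrl.get_image(n); cv2.imwrite(f'pics/{f}.png',d['img'][:,:,::-1]); np.savez(f'pics/{f}.npz',K=d['intrinsics'],D=d['dist'],T=d['cam_to_world'],img=d['img']); return d
def load(f): 
    z=np.load(f'pics/{f}.npz'); return dict(intrinsics=z['K'],dist=z['D'],cam_to_world=z['T'],img=z['img'])
def ray(d,uv):
    p=cv2.undistortPoints(np.array(uv,float).reshape(-1,1,2),np.array(d['intrinsics'],float),np.array(d['dist'],float))[:,0]
    T=np.array(d['cam_to_world']); v=np.c_[p,np.ones(len(p))]@T[:3,:3].T
    return T[:3,3],v/np.linalg.norm(v,axis=1)[:,None]
def plane(d,uv,z):
    o,v=ray(d,uv); return o+v*((z-o[2])/v[:,2])[:,None]
def proj(d,P):
    T=np.linalg.inv(np.array(d['cam_to_world'])); 
    return cv2.projectPoints(np.array(P,float).reshape(-1,3),cv2.Rodrigues(T[:3,:3])[0],T[:3,3],np.array(d['intrinsics'],float),np.array(d['dist'],float))[0][:,0]
def tri(d1,a,d2,b):
    o1,v1=ray(d1,[a]);o2,v2=ray(d2,[b]);v1=v1[0];v2=v2[0]
    s=np.linalg.lstsq(np.c_[v1,-v2],o2-o1,rcond=None)[0]
    p,q=o1+s[0]*v1,o2+s[1]*v2; return (p+q)/2,np.linalg.norm(p-q)
E
python3 - <<'E'
from h import *
for n in ['scene','side','wrist']:
    d=snap(n,n+'0'); print(n,np.round(d['cam_to_world'],2).tolist(),np.round(d['intrinsics'],0).tolist())
a=[cv2.imread(f'pics/{n}0.png') for n in ['scene','side']]
o=ctrl.get_obs();print(o)
E
```

```text
pics
scene [[-0.9, -0.3, 0.31, 193.02], [-0.43, 0.63, -0.65, 934.56], [-0.0, -0.72, -0.7, 926.44], [0.0, 0.0, 0.0, 1.0]] [[532.0, 0.0, 272.0], [0.0, 532.0, 209.0], [0.0, 0.0, 1.0]]
side [[0.99, -0.11, 0.12, 436.05], [-0.16, -0.56, 0.81, -709.68], [-0.02, -0.82, -0.57, 758.77], [0.0, 0.0, 0.0, 1.0]] [[433.0, 0.0, 282.0], [0.0, 433.0, 207.0], [0.0, 0.0, 1.0]]
wrist [[0.29, -0.92, -0.26, 257.04], [-0.96, -0.28, -0.08, -574.19], [-0.0, 0.27, -0.96, 382.99], [0.0, 0.0, 0.0, 1.0]] [[376.0, 0.0, 282.0], [0.0, 376.0, 207.0], [0.0, 0.0, 1.0]]
{'t': 0.15, 'qpos': array([-1.28999052e+00,  4.23635322e-01,  1.63051030e+00, -5.84800234e-06,
        1.08863950e+00, -1.89886633e-02]), 'qvel': array([-0.00108514, -0.00219515, -0.00067078,  0.00063213,  0.00103882,
        0.00112257]), 'joint_torque': array([-9.98777432e-04, -5.44985497e+01, -2.73919487e+01,  6.43994263e-02,
        2.05118739e-02, -9.60259558e-05]), 'ee_pos': array([ 184.54496923, -596.8948324 ,  404.10050794]), 'orientation': array([-3.10519521e+00, -4.68982273e-01,  2.52478331e-04]), 'ft_force': array([ 0.14536524, -0.19098819,  0.26642529]), 'moment': array([-0.01316465, -0.05310847,  0.00084338]), 'width': 87.78279599228108}
```

View pics/scene0.png

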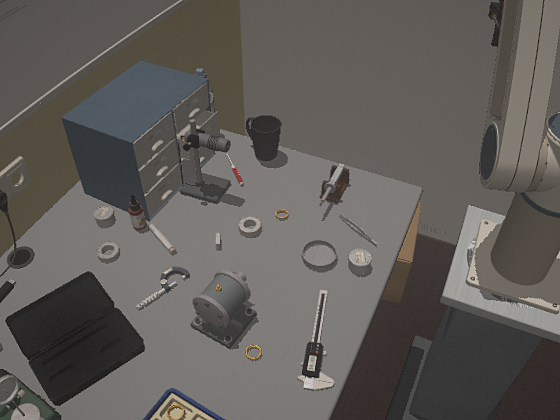

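View pics/side0.png

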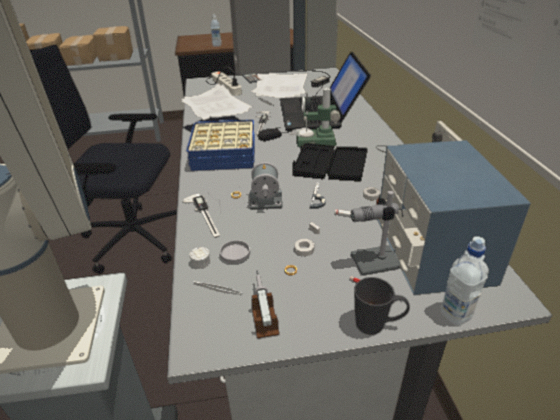

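```bash
python3 - <<'E'
import cv2,numpy as np
s=cv2.imread('pics/scene0.png');d=cv2.imread('pics/side0.png')
def c(i,x,y,w=66,h=75): return cv2.resize(i[y:y+h,x:x+w],(264,300),interpolation=cv2.INTER_CUBIC)
a=np.hstack([c(s,305,150),c(s,188,262),c(s,176,115)])
b=np.hstack([c(d,232,265),c(d,236,150),c(d,330,180)])
cv2.imwrite('pics/crop1.png',np.vstack([a,b]))
E
```

```text
(no output)
```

View pics/crop1.png

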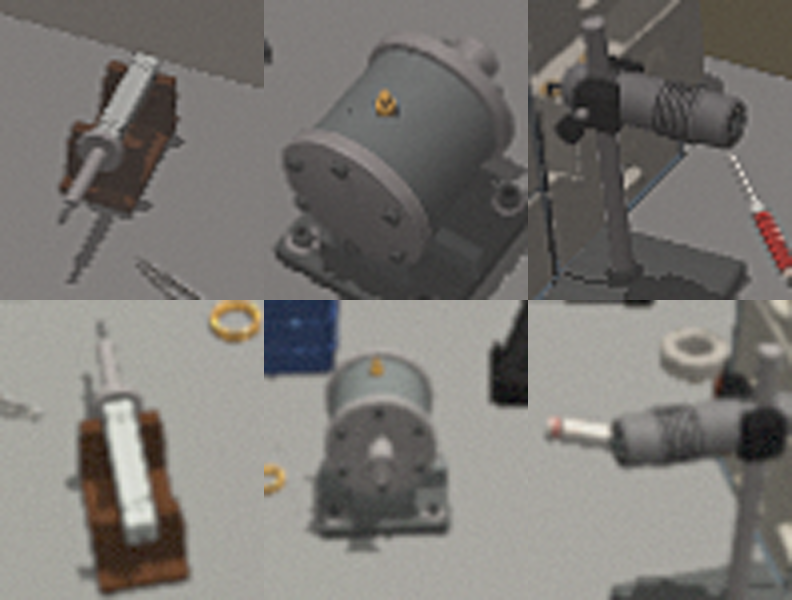

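```bash
python3 - <<'E'
from h import *
s=load('scene0');d=load('side0')
print('mouth',tri(s,(244.5,275.7),d,(265,187)),plane(d,[(265,187)],75),plane(s,[(244.5,275.7)],75))
print('lens',tri(s,(228.5,144.5),d,(352,215.5)),plane(d,[(352,215.5)],160),plane(s,[(228.5,144.5)],160))
print('tip',tri(s,(321,204.5),d,(257,271.5)),plane(d,[(257,271.5)],45),plane(s,[(321,204.5)],45))
print('handle side',plane(d,[(261.5,290.5),(267,321)],53))
print('handle scene rear',plane(s,[(341.7,164.5)],53))
for n,im,z in (('sc',s,20),('sd',d,20)):
    pass
print('dish',plane(s,[(319.5,251)],20),plane(d,[(235,249)],20))
print('nipple',plane(s,[(188+(385-264)/4,262+92/4)],120),plane(d,[(236+(377-264)/4,150+60/4)],120))
print('bolts near cover side'),
E
```

```text
mouth (array([537.29065605, 351.42847367,  86.87751715]), np.float64(12.340451961546384)) [[545.32746589 373.90687193  75.        ]] [[535.46484499 343.89702433  75.        ]]
lens (array([714.77220611,  71.52640785, 162.91760679]), np.float64(0.8792804957335476)) [[715.65284232  75.0268445  160.        ]] [[717.29768655  68.01160577 160.        ]]
tip (array([482.08776692,  51.21930811,  44.36207863]), np.float64(1.3325467074348083)) [[482.70289309  50.76000626  45.        ]] [[481.18844371  51.90602913  45.        ]]
handle side [[ 485.06334125  -20.81717863   53.        ]
 [ 485.58552859 -109.49362361   53.        ]]
handle scene rear [[ 484.64737297 -102.59203014   53.        ]]
dish [[436.50575062 170.31157224  20.        ]] [[437.04440285 173.12705631  20.        ]]
nipple [[552.23770313 416.73621916 120.        ]] [[551.8857028  426.08243393 120.        ]]
bolts near cover side
```

>>> send_rows(
  commands=[
    {"translation": [0.05, 0.088, -0.013], "twist": [0, 0, 0.043]},
    {"translation": [0.1, 0.176, -0.026], "twist": [0, 0, 0.086]},
    {"translation": [0.15, 0.264, -0.039], "twist": [0, 0, 0.129]},
    {"translation": [0.2, 0.352, -0.052], "twist": [0, 0, 0.172]},
    {"translation": [0.25, 0.44, -0.065], "twist": [0, 0, 0.215]},
    {"translation": [0.3, 0.528, -0.078], "twist": [0, 0, 0.258]},
    {"translation": [0.35, 0.616, -0.091], "twist": [0, 0, 0.301]},
    {"translation": [0.4, 0.704, -0.104], "twist": [0, 0, 0.344]},
    {"translation": [0.45, 0.792, -0.117], "twist": [0, 0, 0.387]},
    {"translation": [0.5, 0.88, -0.13], "twist": [0, 0, 0.43]},
  ],
  grip=-1,
)

```text
t: 1.15
ee_pos: [235.0, -508.4, 391.6]
orientation: [3.037, 0.803, -0.0]
ft_force: [-0.8, -0.1, 0.7]
width: 88.0
```

>>> send_rows(
  commands=[
    {"translation": [0.05, 0.088, -0.013], "twist": [0, 0, 0.043]},
    {"translation": [0.1, 0.176, -0.026], "twist": [0, 0, 0.086]},
    {"translation": [0.15, 0.264, -0.039], "twist": [0, 0, 0.129]},
    {"translation": [0.2, 0.352, -0.052], "twist": [0, 0, 0.172]},
    {"translation": [0.25, 0.44, -0.065], "twist": [0, 0, 0.215]},
    {"translation": [0.3, 0.528, -0.078], "twist": [0, 0, 0.258]},
    {"translation": [0.35, 0.616, -0.091], "twist": [0, 0, 0.301]},
    {"translation": [0.4, 0.704, -0.104], "twist": [0, 0, 0.344]},
    {"translation": [0.45, 0.792, -0.117], "twist": [0, 0, 0.387]},
    {"translation": [0.5, 0.88, -0.13], "twist": [0, 0, 0.43]},
  ],
)

```text
t: 2.15
ee_pos: [285.0, -420.4, 378.6]
orientation: [2.934, 1.124, -0.0]
ft_force: [-0.5, 0.1, 0.1]
width: 87.9
```

>>> send_rows(
  commands=[
    {"translation": [0.05, 0.088, -0.013], "twist": [0, 0, 0.043]},
    {"translation": [0.1, 0.176, -0.026], "twist": [0, 0, 0.086]},
    {"translation": [0.15, 0.264, -0.039], "twist": [0, 0, 0.129]},
    {"translation": [0.2, 0.352, -0.052], "twist": [0, 0, 0.172]},
    {"translation": [0.25, 0.44, -0.065], "twist": [0, 0, 0.215]},
    {"translation": [0.3, 0.528, -0.078], "twist": [0, 0, 0.258]},
    {"translation": [0.35, 0.616, -0.091], "twist": [0, 0, 0.301]},
    {"translation": [0.4, 0.704, -0.104], "twist": [0, 0, 0.344]},
    {"translation": [0.45, 0.792, -0.117], "twist": [0, 0, 0.387]},
    {"translation": [0.5, 0.88, -0.13], "twist": [0, 0, 0.43]},
  ],
)

```text
t: 3.15
ee_pos: [335.0, -332.4, 365.6]
orientation: [2.796, 1.432, 0.0]
ft_force: [0.4, 0.0, 0.1]
width: 87.9
```

>>> send_rows(
  commands=[
    {"translation": [0.05, 0.088, -0.013], "twist": [0, 0, 0.043]},
    {"translation": [0.1, 0.176, -0.026], "twist": [0, 0, 0.086]},
    {"translation": [0.15, 0.264, -0.039], "twist": [0, 0, 0.129]},
    {"translation": [0.2, 0.352, -0.052], "twist": [0, 0, 0.172]},
    {"translation": [0.25, 0.44, -0.065], "twist": [0, 0, 0.215]},
    {"translation": [0.3, 0.528, -0.078], "twist": [0, 0, 0.258]},
    {"translation": [0.35, 0.616, -0.091], "twist": [0, 0, 0.301]},
    {"translation": [0.4, 0.704, -0.104], "twist": [0, 0, 0.344]},
    {"translation": [0.45, 0.792, -0.117], "twist": [0, 0, 0.387]},
    {"translation": [0.5, 0.88, -0.13], "twist": [0, 0, 0.43]},
  ],
)

```text
t: 4.15
ee_pos: [385.0, -244.4, 352.6]
orientation: [2.626, 1.724, -0.0]
ft_force: [-0.3, -0.5, 0.3]
width: 87.9
```

>>> send_rows(
  commands=[
    {"translation": [0.05, 0.088, -0.013], "twist": [0, 0, 0.043]},
    {"translation": [0.1, 0.176, -0.026], "twist": [0, 0, 0.086]},
    {"translation": [0.15, 0.264, -0.039], "twist": [0, 0, 0.129]},
    {"translation": [0.2, 0.352, -0.052], "twist": [0, 0, 0.172]},
    {"translation": [0.25, 0.44, -0.065], "twist": [0, 0, 0.215]},
    {"translation": [0.3, 0.528, -0.078], "twist": [0, 0, 0.258]},
    {"translation": [0.35, 0.616, -0.091], "twist": [0, 0, 0.301]},
    {"translation": [0.4, 0.704, -0.104], "twist": [0, 0, 0.344]},
    {"translation": [0.45, 0.792, -0.117], "twist": [0, 0, 0.387]},
    {"translation": [0.5, 0.88, -0.13], "twist": [0, 0, 0.43]},
  ],
)

```text
t: 5.15
ee_pos: [435.0, -156.4, 339.6]
orientation: [2.426, 1.996, -0.0]
ft_force: [0.0, 0.5, 0.5]
width: 87.5
```

>>> send_rows(
  commands=[
    {"translation": [0.05, 0.088, -0.013], "twist": [0, 0, 0.043]},
    {"translation": [0.1, 0.176, -0.026], "twist": [0, 0, 0.086]},
    {"translation": [0.15, 0.264, -0.039], "twist": [0, 0, 0.129]},
    {"translation": [0.2, 0.352, -0.052], "twist": [0, 0, 0.172]},
    {"translation": [0.25, 0.44, -0.065], "twist": [0, 0, 0.215]},
    {"translation": [0.3, 0.528, -0.078], "twist": [0, 0, 0.258]},
    {"translation": [0.35, 0.616, -0.091], "twist": [0, 0, 0.301]},
    {"translation": [0.4, 0.704, -0.104], "twist": [0, 0, 0.344]},
    {"translation": [0.45, 0.792, -0.117], "twist": [0, 0, 0.387]},
    {"translation": [0.5, 0.88, -0.13], "twist": [0, 0, 0.43]},
  ],
)

```text
t: 6.15
ee_pos: [485.0, -68.4, 326.5]
orientation: [-2.198, -2.244, 0.0]
ft_force: [0.7, -0.3, -0.1]
width: 87.7
```

```bash
python3 - <<'E'
from h import *
d=snap('wrist','w1')
o=ctrl.get_obs(); Rt=R.from_rotvec(o['orientation']).as_matrix(); print(Rt.round(3).tolist())
T=np.array(d['cam_to_world']); print((Rt.T@(T[:3,3]-o['ee_pos'])).round(1), (Rt.T@T[:3,:3]).round(3).tolist())
print(proj(d,[[485,-70,45],[482,51,45],[483,-19,45],[437,172,20]]).round(0))
cv2.imwrite('pics/w1b.png',cv2.resize(d['img'][:,:,::-1],(784,588),interpolation=cv2.INTER_CUBIC))
E
```

```text
[[-0.022, 1.0, 0.0], [1.0, 0.022, 0.0], [0.0, 0.0, -1.0]]
[74.9  0.2 20.9] [[-0.002, -0.961, -0.275], [1.0, -0.002, 0.001], [-0.001, -0.275, 0.961]]
[[ 281.  211.]
 [ 280.   31.]
 [ 279.  139.]
 [ 217. -142.]]
```

View pics/w1b.png

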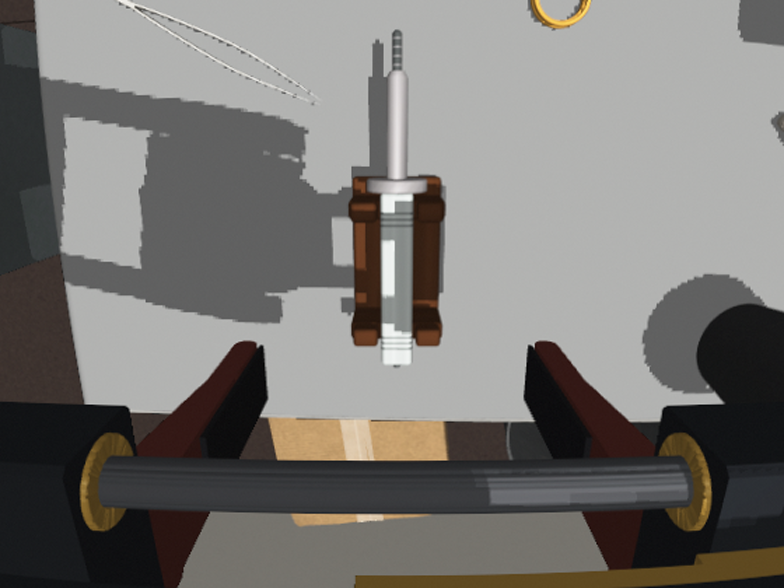

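```bash
python3 - <<'E'
from h import *
d=load('w1')
u=np.array([(398,30),(398,181),(398,80)])/1.4
print(plane(d,u,45)); print(plane(d,np.array([(397,363),(397,200)])/1.4,53))
print(plane(d,np.array([(365,206),(430,206),(365,330),(428,330)])/1.4,48))
E
```

```text
[[484.82790214  57.24975652  45.        ]
 [486.31118287 -12.07207321  45.        ]
 [485.30196097  34.96850694  45.        ]]
[[ 487.74705587 -104.61775986   53.        ]
 [ 485.95898741  -20.44961085   53.        ]]
[[470.45093546 -24.21700656  48.        ]
 [502.1581003  -23.57605706  48.        ]
 [470.76927625 -88.51261614  48.        ]
 [503.56016013 -87.8701907   48.        ]]
```

>>> send_rows(
  commands=[
    {"translation": [0.005, 0.015, -0.06]},
    {"translation": [0.01, 0.03, -0.15]},
    {"translation": [0.015, 0.05, -0.24]},
    {"translation": [0.015, 0.05, -0.33]},
    {"translation": [0.015, 0.05, -0.42]},
    {"translation": [0.015, 0.05, -0.51]},
    {"translation": [0.015, 0.05, -0.6]},
    {"translation": [0.015, 0.05, -0.7]},
    {"translation": [0.015, 0.05, -0.8]},
    {"translation": [0.015, 0.05, -0.9]},
  ],
)

```text
validation failed for argument at $.co...
```

>>> send_rows(
  commands=[
    {"translation": [0, 0, -0.07]},
    {"translation": [0, 0, -0.14]},
    {"translation": [0, 0, -0.21]},
    {"translation": [0, 0, -0.26]},
    {"translation": [0, 0, -0.285]},
    {"translation": [0, 0, -0.285]},
    {"translation": [0, 0, -0.285]},
    {"translation": [0, 0, -0.285]},
    {"translation": [0, 0, -0.285]},
    {"translation": [0, 0, -0.285]},
  ],
)

```text
validation failed for argument at $.co...
```

>>> send_rows(
  commands=[
    {"translation": [0, 0, 0]},
    {"translation": [0, 0, 0]},
    {"translation": [0, 0, 0]},
    {"translation": [0, 0, 0]},
    {"translation": [0, 0, 0]},
    {"translation": [0, 0, 0]},
    {"translation": [0, 0, 0]},
    {"translation": [0, 0, 0]},
    {"translation": [0, 0, 0]},
    {"translation": [0, 0, 0]},
  ],
  grip=1,
)

```text
validation failed for argument at $.co...
```

>>> send_rows(
  commands=[
    {"translation": [0.005, 0.015, -0.06], "twist": [0, 0, 0]},
    {"translation": [0.01, 0.03, -0.15], "twist": [0, 0, 0]},
    {"translation": [0.015, 0.05, -0.24], "twist": [0, 0, 0]},
    {"translation": [0.015, 0.05, -0.33], "twist": [0, 0, 0]},
    {"translation": [0.015, 0.05, -0.42], "twist": [0, 0, 0]},
    {"translation": [0.015, 0.05, -0.51], "twist": [0, 0, 0]},
    {"translation": [0.015, 0.05, -0.6], "twist": [0, 0, 0]},
    {"translation": [0.015, 0.05, -0.7], "twist": [0, 0, 0]},
    {"translation": [0.015, 0.05, -0.8], "twist": [0, 0, 0]},
    {"translation": [0.015, 0.05, -0.9], "twist": [0, 0, 0]},
  ],
)

```text
t: 7.2
ee_pos: [486.1, -64.1, 235.8]
orientation: [-2.2, -2.242, 0.0]
ft_force: [-1.1, 0.9, -0.5]
width: 87.7
```

>>> send_rows(
  commands=[
    {"translation": [0, 0, -0.07], "twist": [0, 0, 0]},
    {"translation": [0, 0, -0.14], "twist": [0, 0, 0]},
    {"translation": [0, 0, -0.21], "twist": [0, 0, 0]},
    {"translation": [0, 0, -0.26], "twist": [0, 0, 0]},
    {"translation": [0, 0, -0.285], "twist": [0, 0, 0]},
    {"translation": [0, 0, -0.285], "twist": [0, 0, 0]},
    {"translation": [0, 0, -0.285], "twist": [0, 0, 0]},
    {"translation": [0, 0, -0.285], "twist": [0, 0, 0]},
    {"translation": [0, 0, -0.285], "twist": [0, 0, 0]},
    {"translation": [0, 0, -0.285], "twist": [0, 0, 0]},
  ],
)

```text
t: 8.2
ee_pos: [486.2, -64.1, 208.4]
orientation: [2.2, 2.242, 0.0]
ft_force: [0.8, 0.8, -0.2]
width: 87.8
```

>>> send_rows(
  commands=[
    {"translation": [0, 0, 0], "twist": [0, 0, 0]},
    {"translation": [0, 0, 0], "twist": [0, 0, 0]},
    {"translation": [0, 0, 0], "twist": [0, 0, 0]},
    {"translation": [0, 0, 0], "twist": [0, 0, 0]},
    {"translation": [0, 0, 0], "twist": [0, 0, 0]},
    {"translation": [0, 0, 0], "twist": [0, 0, 0]},
    {"translation": [0, 0, 0], "twist": [0, 0, 0]},
    {"translation": [0, 0, 0], "twist": [0, 0, 0]},
    {"translation": [0, 0, 0], "twist": [0, 0, 0]},
    {"translation": [0, 0, 0], "twist": [0, 0, 0]},
  ],
  grip=1,
)

```text
t: 9.2
ee_pos: [486.1, -64.1, 208.2]
orientation: [-2.2, -2.242, 0.0]
ft_force: [-2.3, -0.5, -0.1]
width: 15.8
```

>>> send_rows(
  commands=[
    {"translation": [0, 0, 0.05], "twist": [0, 0, 0]},
    {"translation": [0, 0, 0.12], "twist": [0, 0, 0]},
    {"translation": [0, 0, 0.23], "twist": [0, 0, 0]},
    {"translation": [0, 0, 0.34], "twist": [0, 0, 0]},
    {"translation": [0, 0, 0.45], "twist": [0, 0, 0]},
    {"translation": [0, 0, 0.56], "twist": [0, 0, 0]},
    {"translation": [0, 0, 0.67], "twist": [0, 0, 0]},
    {"translation": [0, 0, 0.78], "twist": [0, 0, 0]},
    {"translation": [0, 0, 0.9], "twist": [0, 0, 0]},
    {"translation": [0, 0, 1.0], "twist": [0, 0, 0]},
  ],
)

```text
t: 10.2
ee_pos: [486.1, -64.1, 309.3]
orientation: [2.2, 2.242, 0.0]
ft_force: [0.6, -1.0, -2.6]
width: 15.5
```

>>> send_rows(
  commands=[
    {"translation": [-0.015, 0.074, -0.012], "twist": [-0.036, 0, 0]},
    {"translation": [-0.03, 0.148, -0.024], "twist": [-0.072, 0, 0]},
    {"translation": [-0.045, 0.222, -0.036], "twist": [-0.108, 0, 0]},
    {"translation": [-0.06, 0.296, -0.048], "twist": [-0.144, 0, 0]},
    {"translation": [-0.075, 0.37, -0.06], "twist": [-0.18, 0, 0]},
    {"translation": [-0.09, 0.444, -0.072], "twist": [-0.216, 0, 0]},
    {"translation": [-0.105, 0.518, -0.084], "twist": [-0.252, 0, 0]},
    {"translation": [-0.12, 0.592, -0.096], "twist": [-0.288, 0, 0]},
    {"translation": [-0.135, 0.666, -0.108], "twist": [-0.324, 0, 0]},
    {"translation": [-0.15, 0.74, -0.12], "twist": [-0.36, 0, 0]},
  ],
)

```text
t: 11.2
ee_pos: [471.1, 10.2, 296.5]
orientation: [2.107, 2.147, -0.195]
ft_force: [0.8, 0.1, -1.9]
width: 15.9
```

>>> send_rows(
  commands=[
    {"translation": [-0.015, 0.074, -0.012], "twist": [-0.036, 0, 0]},
    {"translation": [-0.03, 0.148, -0.024], "twist": [-0.072, 0, 0]},
    {"translation": [-0.045, 0.222, -0.036], "twist": [-0.108, 0, 0]},
    {"translation": [-0.06, 0.296, -0.048], "twist": [-0.144, 0, 0]},
    {"translation": [-0.075, 0.37, -0.06], "twist": [-0.18, 0, 0]},
    {"translation": [-0.09, 0.444, -0.072], "twist": [-0.216, 0, 0]},
    {"translation": [-0.105, 0.518, -0.084], "twist": [-0.252, 0, 0]},
    {"translation": [-0.12, 0.592, -0.096], "twist": [-0.288, 0, 0]},
    {"translation": [-0.135, 0.666, -0.108], "twist": [-0.324, 0, 0]},
    {"translation": [-0.15, 0.74, -0.12], "twist": [-0.36, 0, 0]},
  ],
)

```text
t: 12.2
ee_pos: [456.1, 84.2, 284.5]
orientation: [2.007, 2.045, -0.373]
ft_force: [0.6, -0.9, -1.7]
width: 15.8
```

>>> send_rows(
  commands=[
    {"translation": [-0.015, 0.074, -0.012], "twist": [-0.036, 0, 0]},
    {"translation": [-0.03, 0.148, -0.024], "twist": [-0.072, 0, 0]},
    {"translation": [-0.045, 0.222, -0.036], "twist": [-0.108, 0, 0]},
    {"translation": [-0.06, 0.296, -0.048], "twist": [-0.144, 0, 0]},
    {"translation": [-0.075, 0.37, -0.06], "twist": [-0.18, 0, 0]},
    {"translation": [-0.09, 0.444, -0.072], "twist": [-0.216, 0, 0]},
    {"translation": [-0.105, 0.518, -0.084], "twist": [-0.252, 0, 0]},
    {"translation": [-0.12, 0.592, -0.096], "twist": [-0.288, 0, 0]},
    {"translation": [-0.135, 0.666, -0.108], "twist": [-0.324, 0, 0]},
    {"translation": [-0.15, 0.74, -0.12], "twist": [-0.36, 0, 0]},
  ],
)

```text
t: 13.2
ee_pos: [441.0, 158.5, 272.1]
orientation: [1.899, 1.936, -0.537]
ft_force: [-0.1, 0.6, -0.4]
width: 15.8
```

```bash
python3 - <<'E'
from h import *
d=snap('wrist','w2'); s=snap('side','s2'); c=snap('scene','c2')
o=ctrl.get_obs(); print(o['ee_pos'],o['orientation'],o['ft_force'],o['moment'],o['width'])
Rt=R.from_rotvec(o['orientation']).as_matrix()
print(proj(d,[[437,172,20]]), proj(d,o['ee_pos']+Rt@[121,0,163]))
a=cv2.resize(d['img'][:,:,::-1],(560,420)); 
def crop(s,P,h=42): 
    u=proj(s,P)[0].astype(int); print(u-h); return cv2.resize(s['img'][u[1]-h:u[1]+h,u[0]-h:u[0]+h,::-1],(210,210),interpolation=cv2.INTER_CUBIC)
b=np.vstack([crop(s,[437,150,40]),crop(c,[437,150,40])])
cv2.imwrite('pics/w2b.png',np.hstack([a,b]))
E
```

```text
[441.03052379 158.43741334 272.01263298] [ 1.89901172  1.93764362 -0.53617068] [ 1.0141879  -0.65759075 -1.88455009] [ 0.30120704 -0.0785727  -0.02132334] 16.01143053260604
[[277.27744651 -44.89875947]] [[279.64823666 -31.67376337]]
[192 206]
[281 196]
```

View pics/w2b.png

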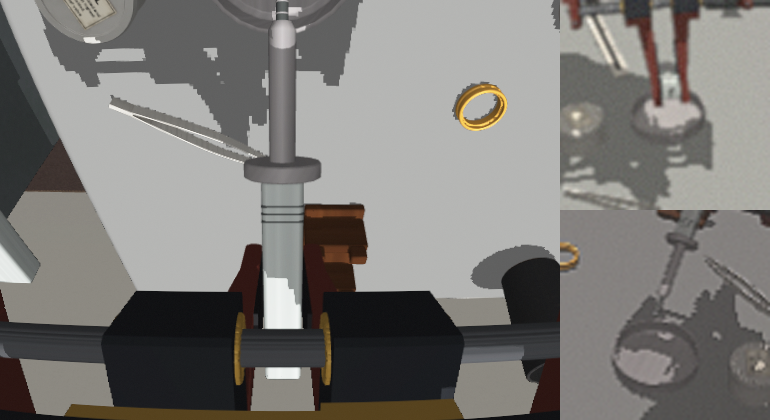

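```bash
python3 - <<'E'
from h import *
d=load('w2');c=load('c2')
o=ctrl.get_obs();Rt=R.from_rotvec(o['orientation']).as_matrix()
f=lambda p:o['ee_pos']+Rt@np.array(p,float)
tip=f([121,0,163]);print(tip,proj(c,tip),proj(c,f([51,0,163])))
print('wrist collar front L/R',proj(d,[f([51,15,163]),f([51,-15,163]),f([51,0,148]),f([101,0,163]),f([101,-5,163])]))
g=cv2.cvtColor(c['img'],cv2.COLOR_RGB2GRAY)
print(proj(c,[[437,172,20],[437+40,172,20],[397,172,20],[437,212,20],[437,132,20]]))
E
```

```text
[438.66464467 178.34060363  70.00207476] [[318.63670678 238.10224109]] [[329.00743223 208.81187621]]
wrist collar front L/R [[319.498295   167.33675321]
 [241.18809578 167.54206507]
 [280.16518164 175.02019633]
 [279.84344068  28.2265911 ]
 [265.70436513  28.29391568]]
[[319.02177753 251.43970241]
 [302.75124262 245.87400916]
 [335.56497368 257.08814261]
 [312.33909952 263.76164483]
 [325.41447584 239.62134788]]
```

>>> send_rows(
  commands=[
    {"translation": [0, 0, -0.06], "twist": [0, 0, 0]},
    {"translation": [0, 0, -0.14], "twist": [0, 0, 0]},
    {"translation": [0, 0, -0.22], "twist": [0, 0, 0]},
    {"translation": [0, 0, -0.3], "twist": [0, 0, 0]},
    {"translation": [0, 0, -0.38], "twist": [0, 0, 0]},
    {"translation": [0, 0, -0.46], "twist": [0, 0, 0]},
    {"translation": [0, 0, -0.53], "twist": [0, 0, 0]},
    {"translation": [0, 0, -0.58], "twist": [0, 0, 0]},
    {"translation": [0, 0, -0.605], "twist": [0, 0, 0]},
    {"translation": [0, 0, -0.605], "twist": [0, 0, 0]},
  ],
)

```text
t: 14.35
ee_pos: [441.0, 157.9, 211.4]
orientation: [1.9, 1.937, -0.537]
ft_force: [-0.3, -1.5, -1.2]
width: 16.1
```

```bash
python3 - <<'E'
from h import *
s=snap('side','s3'); c=snap('scene','c3')
o=ctrl.get_obs(); print(o['ee_pos'],o['ft_force'])
Rt=R.from_rotvec(o['orientation']).as_matrix();print(o['ee_pos']+Rt@[121,0,163])
def crop(s,P,h=30): 
    u=proj(s,P)[0].astype(int); return cv2.resize(s['img'][u[1]-h:u[1]+h,u[0]-h:u[0]+h,::-1],(400,400),interpolation=cv2.INTER_CUBIC)
cv2.imwrite('pics/dip.png',np.hstack([crop(s,[437,172,20]),crop(c,[437,172,20])]))
E
```

```text
[441.18614683 157.93200684 211.80801917] [-0.1770969  0.3909115 -2.3567358]
[438.93111571 177.90123074   9.80271   ]
```

View pics/dip.png

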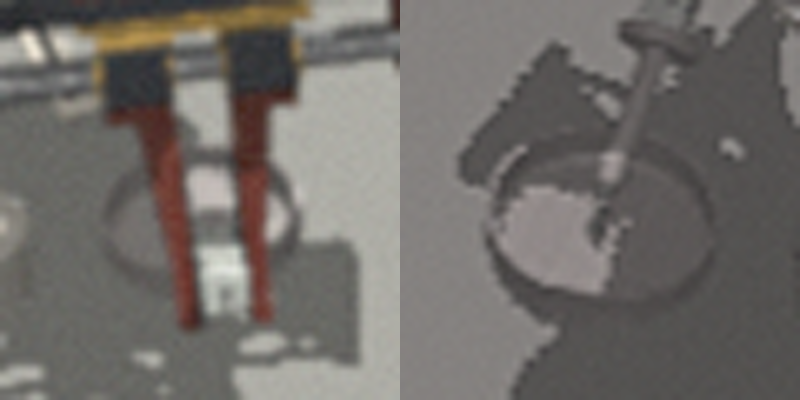

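>>> send_rows(
  commands=[
    {"translation": [0, 0, 0.05], "twist": [0, 0, 0]},
    {"translation": [0, 0, 0.15], "twist": [0, 0, 0]},
    {"translation": [0, 0, 0.25], "twist": [0, 0, 0]},
    {"translation": [0, 0, 0.35], "twist": [0, 0, 0]},
    {"translation": [0, 0, 0.45], "twist": [0, 0, 0]},
    {"translation": [0, 0, 0.55], "twist": [0, 0, 0]},
    {"translation": [0, 0, 0.65], "twist": [0, 0, 0]},
    {"translation": [0, 0, 0.75], "twist": [0, 0, 0]},
    {"translation": [0, 0, 0.85], "twist": [0, 0, 0]},
    {"translation": [0, 0, 0.95], "twist": [0, 0, 0]},
  ],
)

```text
t: 15.45
ee_pos: [441.1, 157.9, 307.5]
orientation: [1.9, 1.937, -0.536]
ft_force: [0.4, -0.0, -1.7]
width: 15.7
```

>>> send_rows(
  commands=[
    {"translation": [0.045, 0.036, 0.019], "twist": [0.054, 0, 0]},
    {"translation": [0.09, 0.072, 0.038], "twist": [0.108, 0, 0]},
    {"translation": [0.135, 0.108, 0.057], "twist": [0.162, 0, 0]},
    {"translation": [0.18, 0.144, 0.076], "twist": [0.216, 0, 0]},
    {"translation": [0.225, 0.18, 0.095], "twist": [0.27, 0, 0]},
    {"translation": [0.27, 0.216, 0.114], "twist": [0.324, 0, 0]},
    {"translation": [0.315, 0.252, 0.133], "twist": [0.378, 0, 0]},
    {"translation": [0.36, 0.288, 0.152], "twist": [0.432, 0, 0]},
    {"translation": [0.405, 0.324, 0.171], "twist": [0.486, 0, 0]},
    {"translation": [0.45, 0.36, 0.19], "twist": [0.54, 0, 0]},
  ],
)

```text
t: 16.45
ee_pos: [486.5, 194.2, 325.8]
orientation: [2.06, 2.099, -0.283]
ft_force: [-0.4, -0.7, -1.8]
width: 15.6
```

>>> send_rows(
  commands=[
    {"translation": [0.045, 0.036, 0.019], "twist": [0.054, 0, 0]},
    {"translation": [0.09, 0.072, 0.038], "twist": [0.108, 0, 0]},
    {"translation": [0.135, 0.108, 0.057], "twist": [0.162, 0, 0]},
    {"translation": [0.18, 0.144, 0.076], "twist": [0.216, 0, 0]},
    {"translation": [0.225, 0.18, 0.095], "twist": [0.27, 0, 0]},
    {"translation": [0.27, 0.216, 0.114], "twist": [0.324, 0, 0]},
    {"translation": [0.315, 0.252, 0.133], "twist": [0.378, 0, 0]},
    {"translation": [0.36, 0.288, 0.152], "twist": [0.432, 0, 0]},
    {"translation": [0.405, 0.324, 0.171], "twist": [0.486, 0, 0]},
    {"translation": [0.45, 0.36, 0.19], "twist": [0.54, 0, 0]},
  ],
)

```text
t: 17.45
ee_pos: [531.4, 230.2, 344.8]
orientation: [-2.199, -2.242, -0.002]
ft_force: [-0.1, -0.1, -2.3]
width: 15.5
```

```bash
python3 - <<'E'
from h import *
d=snap('wrist','w4'); snap('side','s4'); snap('scene','c4')
o=ctrl.get_obs(); print(o['ee_pos'],o['orientation'],o['ft_force'],o['moment'])
Rt=R.from_rotvec(o['orientation']).as_matrix(); print(Rt.round(3).tolist())
f=lambda p:o['ee_pos']+Rt@np.array(p,float)
print(proj(d,[f([51,15,163]),f([51,-15,163]),f([121,0,163])]),proj(d,[540,355,75]))
cv2.imwrite('pics/w4b.png',cv2.resize(d['img'][:,:,::-1],(784,588),interpolation=cv2.INTER_CUBIC))
E
```

```text
[531.34618421 229.92109903 344.74824894] [2.20030471e+00 2.24234130e+00 3.59152946e-04] [-0.2768289   0.01720828 -1.85432841] [-0.08876722 -0.01657484  0.01122258]
[[-0.019, 1.0, 0.0], [1.0, 0.019, 0.0], [0.0, 0.0, -1.0]]
[[319.05000275 168.02094543]
 [240.61879459 168.07541943]
 [279.51375617 -31.17137788]] [[298.24019655  20.21529813]]
```

View pics/w4b.png

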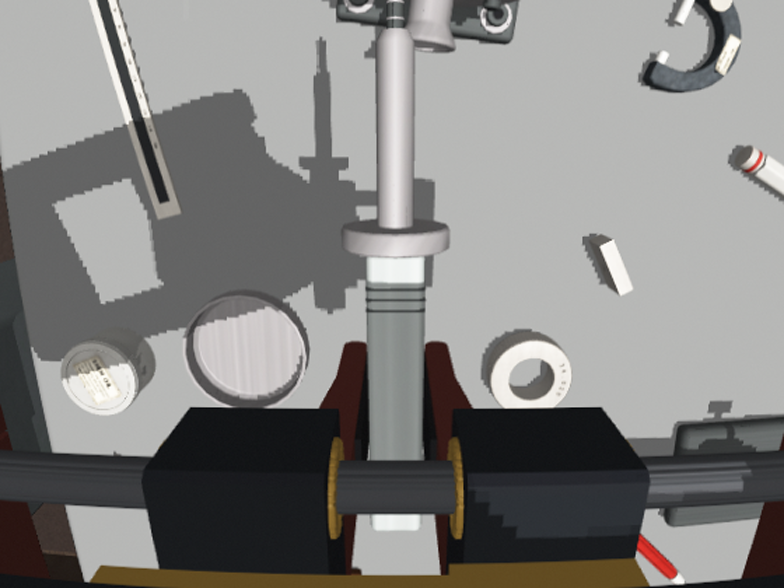

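>>> send_rows(
  commands=[
    {"translation": [0.06, 0.03, 0], "twist": [0.08, 0, 0]},
    {"translation": [0.12, 0.06, 0], "twist": [0.16, 0, 0]},
    {"translation": [0.18, 0.09, 0], "twist": [0.24, 0, 0]},
    {"translation": [0.24, 0.12, 0], "twist": [0.32, 0, 0]},
    {"translation": [0.3, 0.15, 0], "twist": [0.4, 0, 0]},
    {"translation": [0.36, 0.18, 0], "twist": [0.48, 0, 0]},
    {"translation": [0.42, 0.2, 0], "twist": [0.56, 0, 0]},
    {"translation": [0.45, 0.2, 0], "twist": [0.6, 0, 0]},
    {"translation": [0.45, 0.2, 0], "twist": [0.6, 0, 0]},
    {"translation": [0.45, 0.2, 0], "twist": [0.6, 0, 0]},
  ],
)

```text
t: 18.6
ee_pos: [575.8, 249.7, 344.4]
orientation: [-2.042, -2.081, -0.313]
ft_force: [-0.9, 0.1, -1.8]
width: 15.7
```

```bash
python3 - <<'E'
from h import *
d=snap('wrist','w5')
o=ctrl.get_obs(); print(o['ee_pos'],o['orientation'])
u=proj(d,[540,375,75])[0]; print(u); 
cv2.imwrite('pics/w5b.png',cv2.resize(d['img'][0:330,140:440,::-1],None,fx=1.8,fy=1.8,interpolation=cv2.INTER_CUBIC))
E
```

```text
[575.78265237 249.78437879 344.5435944 ] [-2.04176284 -2.08110844 -0.31291777]
[232.74181576 148.73317473]
```

View pics/w5b.png

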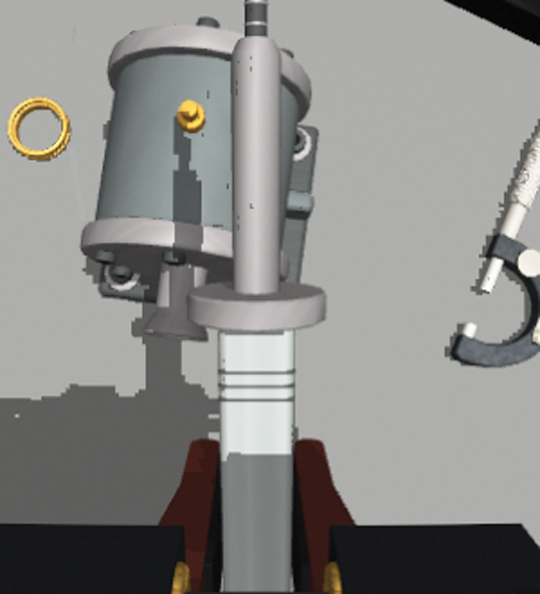

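```bash
python3 - <<'E'
from h import *
d=load('w5')
g=lambda pts,z:plane(d,np.array(pts,float)/1.8+[140,0],z)
m=g([(145,333),(209,338)],75);print('mouth',m,m.mean(0),np.linalg.norm(m[1]-m[0]))
b=g([(108,66),(311,88)],75);print('back',b,b.mean(0))
l=g([(82,240),(108,66)],75);print('left',l)
n=g([(190,108)],118);print('nip',n)
an=lambda v:np.degrees(np.arctan2(v[1],v[0]))
print(an(m[1]-m[0])+90,an(b[1]-b[0])+90,an(l[1]-l[0]),an(n[0]-m.mean(0)),an(b.mean(0)-m.mean(0)))
w=load('w4'); print(plane(w,[(456/1.4,46/1.4)],75))
s=load('s4');
E
```

```text
mouth [[531.76156771 348.44833879  75.        ]
 [557.57033465 346.87318294  75.        ]] [544.66595118 347.66076086  75.        ] 25.856789576236103
back [[513.05683683 459.3894833   75.        ]
 [597.27800296 451.04617285  75.        ]] [555.1674199  455.21782808  75.        ]
left [[505.08482402 385.90215533  75.        ]
 [513.05683683 459.3894833   75.        ]]
nip [[551.99605207 423.48501639 118.        ]]
86.50746680181173 84.34249290353215 83.80868124487051 84.47824701788075 84.42352997894109
[[557.25324152 347.96376871  75.        ]]
```

>>> send_rows(
  commands=[
    {"translation": [-0.05, -0.042, -0.01], "twist": [-0.06, 0, 0]},
    {"translation": [-0.1, -0.084, -0.03], "twist": [-0.12, 0, 0]},
    {"translation": [-0.15, -0.13, -0.05], "twist": [-0.18, 0, 0]},
    {"translation": [-0.2, -0.18, -0.07], "twist": [-0.25, 0, 0]},
    {"translation": [-0.25, -0.23, -0.09], "twist": [-0.32, 0, 0]},
    {"translation": [-0.3, -0.28, -0.11], "twist": [-0.39, 0, 0]},
    {"translation": [-0.35, -0.33, -0.13], "twist": [-0.46, 0, 0]},
    {"translation": [-0.4, -0.38, -0.15], "twist": [-0.53, 0, 0]},
    {"translation": [-0.44, -0.41, -0.18], "twist": [-0.58, 0, 0]},
    {"translation": [-0.463, -0.424, -0.2], "twist": [-0.6, 0, 0]},
  ],
)

```text
t: 19.65
ee_pos: [529.3, 207.4, 324.6]
orientation: [2.2, 2.242, -0.002]
ft_force: [0.5, 0.5, -1.8]
width: 15.8
```

>>> send_rows(
  commands=[
    {"translation": [0, 0, -0.09], "twist": [0, 0, -0.03]},
    {"translation": [0, 0, -0.18], "twist": [0, 0, -0.06]},
    {"translation": [0, 0, -0.28], "twist": [0, 0, -0.09]},
    {"translation": [0, 0, -0.38], "twist": [0, 0, -0.12]},
    {"translation": [0, 0, -0.48], "twist": [0, 0, -0.15]},
    {"translation": [0, 0, -0.58], "twist": [0, 0, -0.18]},
    {"translation": [0, 0, -0.68], "twist": [0, 0, -0.21]},
    {"translation": [0, 0, -0.77], "twist": [0, 0, -0.234]},
    {"translation": [0, 0, -0.84], "twist": [0, 0, -0.234]},
    {"translation": [0, 0, -0.865], "twist": [0, 0, -0.234]},
  ],
)

```text
t: 20.65
ee_pos: [529.6, 207.4, 237.2]
orientation: [-2.327, -2.11, 0.002]
ft_force: [-0.8, 0.5, -2.7]
width: 16.0
```

```bash
python3 - <<'E'
from h import *
d=snap('wrist','w6'); s=snap('side','s6'); c=snap('scene','c6')
o=ctrl.get_obs(); print(o['ee_pos'],o['orientation'],o['ft_force'])
Rt=R.from_rotvec(o['orientation']).as_matrix(); print(Rt.round(4).tolist(),np.degrees(np.arctan2(Rt[1,0],Rt[0,0])))
def crop(s,P,h=30): 
    u=proj(s,P)[0].astype(int); print(u-h); return cv2.resize(s['img'][u[1]-h:u[1]+h,u[0]-h:u[0]+h,::-1],(400,400),interpolation=cv2.INTER_CUBIC)
cv2.imwrite('pics/pre.png',np.hstack([crop(s,[540,320,75]),crop(c,[540,320,75])]))
tip=o['ee_pos']+Rt@[121,0,163.3];print(tip,proj(s,[tip,[543.3,347.7,75]]),proj(c,[tip,[543.3,347.7,75]]))
E
```

```text
[529.86054164 207.53708941 238.20311408] [2.32749246e+00 2.11005456e+00 1.15476259e-04] [-0.29588535 -1.3774659  -1.12853181]
[[0.0978, 0.9952, 0.0001], [0.9952, -0.0978, 0.0], [0.0, 0.0001, -1.0]] 84.38955006603409
[235 167]
[217 236]
[541.69985512 327.96449153  74.90901904] [[265.80710211 195.52496279]
 [265.46782309 191.78373657]] [[245.35271099 269.24376003]
 [240.23300252 275.73315829]]
```

View pics/pre.png

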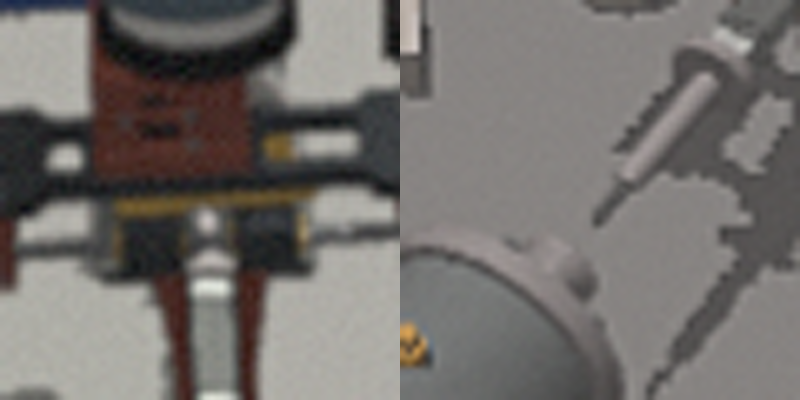

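>>> send_rows(
  commands=[
    {"translation": [0.002, 0.02, 0], "twist": [0, 0, 0]},
    {"translation": [0.006, 0.06, 0], "twist": [0, 0, 0]},
    {"translation": [0.01, 0.1, 0], "twist": [0, 0, 0]},
    {"translation": [0.015, 0.15, 0], "twist": [0, 0, 0]},
    {"translation": [0.02, 0.2, 0], "twist": [0, 0, 0]},
    {"translation": [0.025, 0.25, 0], "twist": [0, 0, 0]},
    {"translation": [0.03, 0.3, 0], "twist": [0, 0, 0]},
    {"translation": [0.034, 0.35, 0], "twist": [0, 0, 0]},
    {"translation": [0.037, 0.375, 0], "twist": [0, 0, 0]},
    {"translation": [0.037, 0.375, 0], "twist": [0, 0, 0]},
  ],
)

```text
t: 21.8
ee_pos: [533.5, 245.4, 238.2]
orientation: [2.327, 2.11, 0.0]
ft_force: [-0.3, 0.1, -1.1]
width: 15.5
```

```bash
python3 - <<'E'
from h import *
d=snap('wrist','w7'); s=snap('side','s7')
o=ctrl.get_obs(); print(o['ee_pos'],o['orientation'],o['ft_force'],o['moment'])
Rt=R.from_rotvec(o['orientation']).as_matrix()
f=lambda p:o['ee_pos']+Rt@np.array(p,float)
u=np.array([.0976,.9952,0]);v=np.array([.9952,-.0976,0]);M=np.array([543.3,347.7,75])
print(proj(d,[f([51,15,163]),f([51,-15,163]),f([98,5,163]),f([98,-5,163]),M-13.5*v,M+13.5*v]).round(1))
a=cv2.resize(d['img'][0:200,190:370,::-1],(540,600),interpolation=cv2.INTER_CUBIC)
cv2.imwrite('pics/ins.png',a)
E
```

```text
[533.42474511 244.98398606 238.11930891] [-2.32738673e+00 -2.11008913e+00  3.38863308e-04] [ 0.46523553  0.10317882 -2.46008399] [-0.09620994 -0.10160841  0.05034658]
[[319.1 168.1]
 [240.6 168.1]
 [293.8  37.5]
 [265.6  37.5]
 [240.9  22.4]
 [317.5  22.3]]
```

View pics/ins.png

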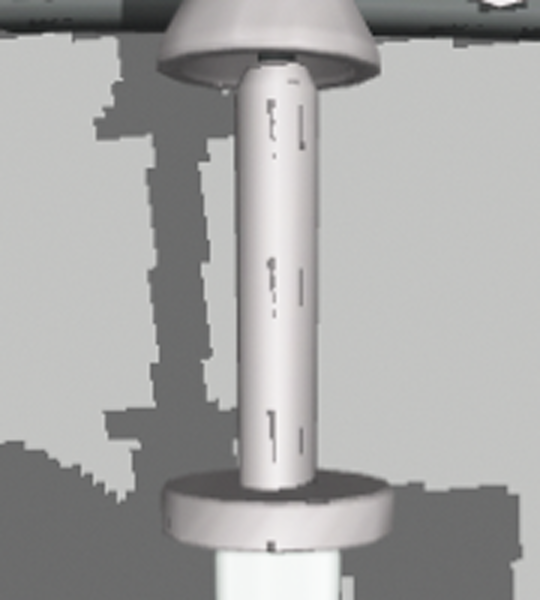

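>>> send_rows(
  commands=[
    {"translation": [-0.005, 0, 0], "twist": [0, 0, 0]},
    {"translation": [-0.01, 0, 0], "twist": [0, 0, 0]},
    {"translation": [-0.0075, 0.025, 0], "twist": [0, 0, 0]},
    {"translation": [-0.0045, 0.055, 0], "twist": [0, 0, 0]},
    {"translation": [-0.001, 0.09, 0], "twist": [0, 0, 0]},
    {"translation": [0.0025, 0.125, 0], "twist": [0, 0, 0]},
    {"translation": [0.006, 0.16, 0], "twist": [0, 0, 0]},
    {"translation": [0.0085, 0.19, 0], "twist": [0, 0, 0]},
    {"translation": [0.0095, 0.2, 0], "twist": [0, 0, 0]},
    {"translation": [0.0095, 0.2, 0], "twist": [0, 0, 0]},
  ],
)

```text
t: 22.9
ee_pos: [534.4, 265.2, 238.2]
orientation: [2.327, 2.11, -0.0]
ft_force: [0.6, 0.1, -1.4]
width: 15.4
```

```bash
cat > st.py <<'E'
from h import *
o=ctrl.get_obs(); print(o['t'],o['ee_pos'].round(2),o['orientation'].round(4),o['ft_force'].round(2),o['moment'].round(3))
d=snap('wrist','cur')
Rt=R.from_rotvec(o['orientation']).as_matrix();
g=d['img'][:,:,:].mean(2)
G=o['ee_pos']+Rt@[0,0,163]; print('gap',(np.array([543.3,347.7,75])-G)@[.0976,.9952,0]-51, 'lat',(np.array([543.3,347.7,75])-G)@[.9952,-.0976,0])
E
python3 st.py
```

```text
22.9 [534.43 265.19 238.16] [ 2.3273  2.1103 -0.    ] [ 0.56  0.14 -1.4 ] [-0.074 -0.074  0.005]
gap 31.979217787464506 lat 0.7741641634722917
```

>>> send_rows(
  commands=[
    {"translation": [0.002, 0.02, 0], "twist": [0, 0, 0]},
    {"translation": [0.004, 0.04, 0], "twist": [0, 0, 0]},
    {"translation": [0.006, 0.06, 0], "twist": [0, 0, 0]},
    {"translation": [0.008, 0.08, 0], "twist": [0, 0, 0]},
    {"translation": [0.01, 0.1, 0], "twist": [0, 0, 0]},
    {"translation": [0.012, 0.12, 0], "twist": [0, 0, 0]},
    {"translation": [0.014, 0.14, 0], "twist": [0, 0, 0]},
    {"translation": [0.016, 0.16, 0], "twist": [0, 0, 0]},
    {"translation": [0.0175, 0.18, 0], "twist": [0, 0, 0]},
    {"translation": [0.0175, 0.18, 0], "twist": [0, 0, 0]},
  ],
)

```text
t: 23.95
ee_pos: [536.2, 283.3, 238.2]
orientation: [2.327, 2.11, 0.0]
ft_force: [-0.3, 0.5, -1.4]
width: 15.8
```

>>> send_rows(
  commands=[
    {"translation": [0.0015, 0.015, 0], "twist": [0, 0, 0]},
    {"translation": [0.003, 0.03, 0], "twist": [0, 0, 0]},
    {"translation": [0.0045, 0.045, 0], "twist": [0, 0, 0]},
    {"translation": [0.006, 0.06, 0], "twist": [0, 0, 0]},
    {"translation": [0.007, 0.07, 0], "twist": [0, 0, 0]},
    {"translation": [0.008, 0.08, 0], "twist": [0, 0, 0]},
    {"translation": [0.008, 0.08, 0], "twist": [0, 0, 0]},
    {"translation": [0.008, 0.08, 0], "twist": [0, 0, 0]},
    {"translation": [0.008, 0.08, 0], "twist": [0, 0, 0]},
    {"translation": [0.008, 0.08, 0], "twist": [0, 0, 0]},
  ],
)

```text
t: 24.95
ee_pos: [537.0, 291.1, 238.2]
orientation: [-2.327, -2.11, -0.0]
ft_force: [-0.2, -0.8, -1.6]
width: 15.6
```

```bash
python3 st.py; python3 - <<'E'
from h import *
d=load('cur') if __import__('os').path.exists('pics/cur.npz') else 0
cv2.imwrite('pics/cc.png',cv2.resize(d['img'][60:230,190:370,::-1],(540,510),interpolation=cv2.INTER_CUBIC))
g=cv2.cvtColor(d['img'],cv2.COLOR_RGB2GRAY); print(g[90:180:2,283].tolist())
E
```

```text
24.95 [536.98 291.07 238.21] [-2.3275e+00 -2.1100e+00 -2.0000e-04] [-0.18 -0.84 -1.62] [-0.21  -0.029  0.037]
gap 5.958755001377639 lat 0.7535103235524909
[228, 228, 228, 227, 227, 227, 227, 227, 227, 227, 227, 226, 226, 226, 227, 226, 225, 225, 224, 223, 218, 207, 204, 205, 205, 205, 204, 204, 207, 206, 216, 225, 223, 206, 239, 239, 228, 88, 86, 182, 231, 233, 235, 236, 238]
```

>>> send_rows(
  commands=[
    {"translation": [0.001, 0.008, 0], "twist": [0, 0, 0]},
    {"translation": [0.0015, 0.016, 0], "twist": [0, 0, 0]},
    {"translation": [0.002, 0.022, 0], "twist": [0, 0, 0]},
    {"translation": [0.003, 0.028, 0], "twist": [0, 0, 0]},
    {"translation": [0.003, 0.033, 0], "twist": [0, 0, 0]},
    {"translation": [0.0035, 0.038, 0], "twist": [0, 0, 0]},
    {"translation": [0.0035, 0.038, 0], "twist": [0, 0, 0]},
    {"translation": [0.0035, 0.038, 0], "twist": [0, 0, 0]},
    {"translation": [0.0035, 0.038, 0], "twist": [0, 0, 0]},
    {"translation": [0.0035, 0.038, 0], "twist": [0, 0, 0]},
  ],
)

```text
t: 26.0
ee_pos: [537.3, 294.5, 238.1]
orientation: [2.328, 2.11, -0.001]
ft_force: [-0.3, -5.5, -0.9]
width: 15.9
```

>>> send_rows(
  commands=[
    {"translation": [0.0005, 0.003, 0], "twist": [0, 0, 0]},
    {"translation": [0.0005, 0.005, 0], "twist": [0, 0, 0]},
    {"translation": [0.001, 0.007, 0], "twist": [0, 0, 0]},
    {"translation": [0.001, 0.008, 0], "twist": [0, 0, 0]},
    {"translation": [0.001, 0.009, 0], "twist": [0, 0, 0]},
    {"translation": [0.001, 0.01, 0], "twist": [0, 0, 0]},
    {"translation": [0.001, 0.01, 0], "twist": [0, 0, 0]},
    {"translation": [0.001, 0.01, 0], "twist": [0, 0, 0]},
    {"translation": [0.001, 0.01, 0], "twist": [0, 0, 0]},
    {"translation": [0.001, 0.01, 0], "twist": [0, 0, 0]},
  ],
)

```text
t: 27.0
ee_pos: [537.3, 294.8, 238.1]
orientation: [2.327, 2.109, -0.003]
ft_force: [-0.4, -9.4, 1.3]
width: 16.0
```

```bash
python3 st.py; python3 - <<'E'
from h import *
d=load('cur')
cv2.imwrite('pics/cc.png',cv2.resize(d['img'][60:230,190:370,::-1],(540,510),interpolation=cv2.INTER_CUBIC))
E
```

```text
27.0 [537.34 294.77 238.08] [ 2.3273  2.1094 -0.0032] [-0.39 -9.45  1.33] [-1.544 -0.055 -0.019]
gap 2.5686127955346407 lat 0.9071260458975684
```

View pics/cc.png

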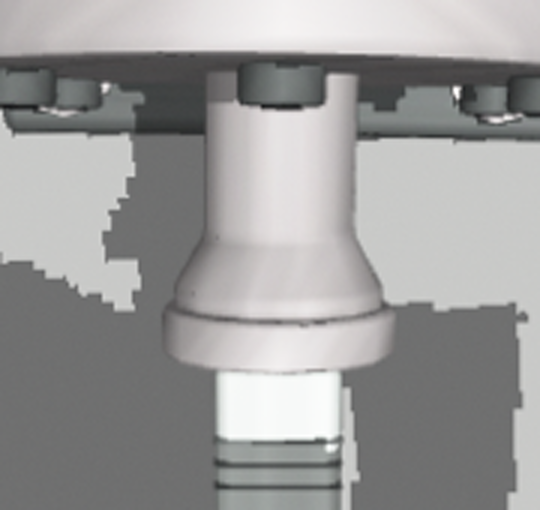

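>>> send_rows(
  commands=[
    {"translation": [-0.001, -0.01, 0], "twist": [0, 0, 0]},
    {"translation": [-0.0025, -0.025, 0], "twist": [0, 0, 0]},
    {"translation": [-0.006, -0.06, 0], "twist": [0, 0, 0]},
    {"translation": [-0.014, -0.14, 0], "twist": [0, 0, 0]},
    {"translation": [-0.0235, -0.24, 0], "twist": [0, 0, 0]},
    {"translation": [-0.0335, -0.34, 0], "twist": [0, 0, 0]},
    {"translation": [-0.0435, -0.445, 0], "twist": [0, 0, 0]},
    {"translation": [-0.054, -0.55, 0], "twist": [0, 0, 0]},
    {"translation": [-0.0645, -0.66, 0], "twist": [0, 0, 0]},
    {"translation": [-0.0755, -0.77, 0], "twist": [0, 0, 0]},
  ],
)

```text
t: 28.05
ee_pos: [529.8, 217.7, 238.2]
orientation: [2.328, 2.11, 0.0]
ft_force: [-0.2, -0.1, -2.2]
width: 15.9
```

>>> send_rows(
  commands=[
    {"translation": [0.04, -0.08, 0.06], "twist": [0, 0, 0]},
    {"translation": [0.08, -0.16, 0.12], "twist": [0, 0, 0]},
    {"translation": [0.125, -0.24, 0.18], "twist": [0, 0, 0]},
    {"translation": [0.17, -0.32, 0.24], "twist": [0, 0, 0]},
    {"translation": [0.21, -0.4, 0.3], "twist": [0, 0, 0]},
    {"translation": [0.25, -0.48, 0.36], "twist": [0, 0, 0]},
    {"translation": [0.295, -0.56, 0.42], "twist": [0, 0, 0]},
    {"translation": [0.335, -0.64, 0.48], "twist": [0, 0, 0]},
    {"translation": [0.375, -0.72, 0.54], "twist": [0, 0, 0]},
    {"translation": [0.42, -0.8, 0.6], "twist": [0, 0, 0]},
  ],
)

```text
t: 29.05
ee_pos: [572.2, 138.1, 298.6]
orientation: [-2.327, -2.11, 0.0]
ft_force: [-0.0, 0.4, -1.5]
width: 16.1
```

>>> send_rows(
  commands=[
    {"translation": [0.04, -0.08, 0.06], "twist": [0, 0, 0]},
    {"translation": [0.08, -0.16, 0.12], "twist": [0, 0, 0]},
    {"translation": [0.125, -0.24, 0.18], "twist": [0, 0, 0]},
    {"translation": [0.17, -0.32, 0.24], "twist": [0, 0, 0]},
    {"translation": [0.21, -0.4, 0.3], "twist": [0, 0, 0]},
    {"translation": [0.25, -0.48, 0.36], "twist": [0, 0, 0]},
    {"translation": [0.295, -0.56, 0.42], "twist": [0, 0, 0]},
    {"translation": [0.335, -0.64, 0.48], "twist": [0, 0, 0]},
    {"translation": [0.375, -0.72, 0.54], "twist": [0, 0, 0]},
    {"translation": [0.42, -0.8, 0.6], "twist": [0, 0, 0]},
  ],
)

```text
t: 30.05
ee_pos: [614.2, 58.1, 358.6]
orientation: [-2.327, -2.11, 0.0]
ft_force: [-0.3, -0.4, -1.4]
width: 15.5
```

>>> send_rows(
  commands=[
    {"translation": [0.04, -0.08, 0.06], "twist": [0, 0, 0.02]},
    {"translation": [0.08, -0.16, 0.12], "twist": [0, 0, 0.04]},
    {"translation": [0.125, -0.24, 0.18], "twist": [0, 0, 0.06]},
    {"translation": [0.17, -0.32, 0.24], "twist": [0, 0, 0.08]},
    {"translation": [0.21, -0.4, 0.3], "twist": [0, 0, 0.1]},
    {"translation": [0.25, -0.48, 0.36], "twist": [0, 0, 0.12]},
    {"translation": [0.295, -0.56, 0.42], "twist": [0, 0, 0.14]},
    {"translation": [0.335, -0.64, 0.48], "twist": [0, 0, 0.16]},
    {"translation": [0.375, -0.72, 0.54], "twist": [0, 0, 0.18]},
    {"translation": [0.4, -0.76, 0.6], "twist": [0, 0, 0.196]},
  ],
)

```text
t: 31.05
ee_pos: [654.3, -18.1, 418.6]
orientation: [2.221, 2.222, -0.0]
ft_force: [-0.6, 0.1, -1.9]
width: 15.9
```

```bash
python3 - <<'E'
from h import *
d=snap('wrist','w8'); s=snap('side','s8'); c=snap('scene','c8')
o=ctrl.get_obs(); print(o['ee_pos'],o['orientation'],o['ft_force'],o['moment'],o['width'])
Rt=R.from_rotvec(o['orientation']).as_matrix();print(Rt.round(4).tolist())
f=lambda p:o['ee_pos']+Rt@np.array(p,float)
print(proj(d,[f([51,15,163]),f([51,-15,163])]),proj(d,[[715,71,160]]))
A=cv2.resize(d['img'][:,:,::-1],(800,600),interpolation=cv2.INTER_CUBIC)
u=proj(s,[735,71,160])[0].astype(int); v=proj(c,[735,71,160])[0].astype(int); print(u,v)
# wrist (top 400 rows) + side/scene crops at 4x in the free area
A[400:600,0:400]=cv2.resize(s['img'][u[1]-25:u[1]+25,u[0]-50:u[0]+50,::-1],(400,200),interpolation=cv2.INTER_CUBIC)
A[400:600,400:800]=cv2.resize(c['img'][v[1]-25:v[1]+25,v[0]-50:v[0]+50,::-1],(400,200),interpolation=cv2.INTER_CUBIC)
cv2.imwrite('pics/lens.png',A)
E
```

```text
[654.06181588 -17.46467906 418.61355884] [2.22160242e+00 2.22060492e+00 9.02454779e-04] [ 0.16444235  0.47739009 -1.7360434 ] [-0.08778449 -0.12886571 -0.02495529] 15.753447917429702
[[0.0004, 1.0, 0.0007], [1.0, -0.0004, 0.0001], [0.0001, 0.0007, -1.0]]
[[319.16647989 165.08782723]
 [240.51544587 165.09756114]] [[380.26289337  78.30589807]]
[360 215] [221 143]
```

View pics/lens.png

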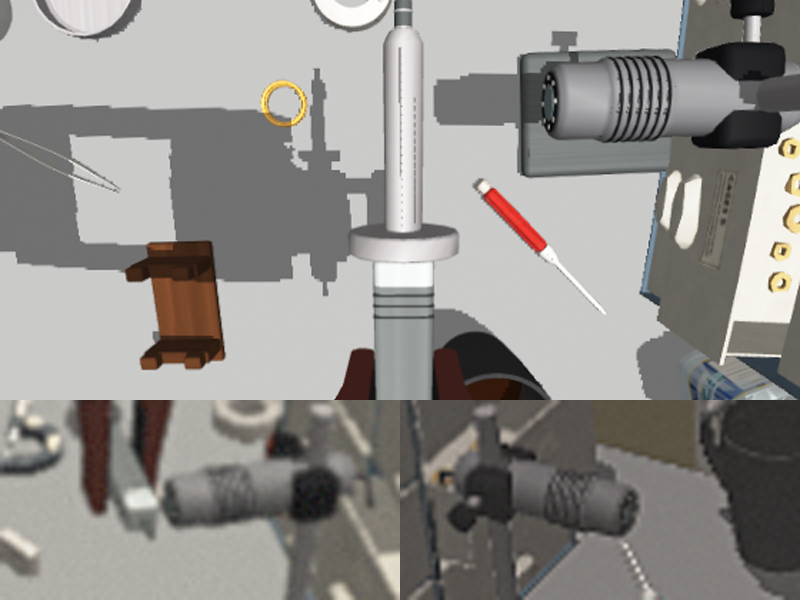

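```bash
python3 - <<'E'
from h import *
d=load('w8'); g=cv2.GaussianBlur(cv2.cvtColor(d['img'],cv2.COLOR_RGB2GRAY),(3,3),0).astype(int)
gy=np.diff(g,axis=0); P=[]
for u in list(range(392,426,3))+list(range(470,484,3)):
    t=36+np.argmax(np.abs(gy[36:52,u])); b=88+np.argmax(np.abs(gy[88:106,u])); P.append((u,t+.5,b+.5))
print(P)
print('row70 profile',g[70,370:400].tolist())
# axis points at z=160 assuming silhouette symmetric
for a,(lo,hi) in {'front':(392,426),'rear':(470,484)}.items():
    q=np.array([p for p in P if lo<=p[0]<hi]); m=np.c_[q[:,0],(q[:,1]+q[:,2])/2]; X=plane(d,m,160); print(a,X[[0,-1]].round(1),X.mean(0).round(1))
print('lens wrist',plane(d,np.array([(550,102)])/1.4286,160))
# base edges at z=10
print('base',plane(d,np.array([(521,56),(670,50),(520,175),(640,165)])/1.4286,10).round(1))
s=load('s8');c=load('c8')
ps=lambda x,y,o:(o[0]-50+x/4,o[1]-25+y/4)
F=tri(s,ps(174,100,(360,215)),c,ps(228,110,(221,143))); B=tri(s,ps(285,87,(360,215)),c,ps(115,90,(221,143))); print('tri',F,B)
E
```

```text
[(392, np.float64(42.5), np.float64(97.5)), (395, np.float64(42.5), np.float64(97.5)), (398, np.float64(36.5), np.float64(97.5)), (401, np.float64(36.5), np.float64(97.5)), (404, np.float64(36.5), np.float64(97.5)), (407, np.float64(42.5), np.float64(97.5)), (410, np.float64(42.5), np.float64(97.5)), (413, np.float64(42.5), np.float64(97.5)), (416, np.float64(42.5), np.float64(97.5)), (419, np.float64(41.5), np.float64(98.5)), (422, np.float64(40.5), np.float64(99.5)), (425, np.float64(38.5), np.float64(99.5)), (470, np.float64(42.5), np.float64(95.5)), (473, np.float64(38.5), np.float64(92.5)), (476, np.float64(40.5), np.float64(95.5)), (479, np.float64(42.5), np.float64(95.5)), (482, np.float64(42.5), np.float64(95.5))]
row70 profile [66, 67, 68, 68, 68, 68, 68, 68, 63, 53, 51, 60, 66, 67, 67, 75, 98, 136, 169, 143, 87, 85, 115, 130, 136, 141, 149, 159, 168, 174]
front [[722.   76.  160. ]
 [742.5  77.1 160. ]] [732.2  76.8 160. ]
rear [[771.2  78.1 160. ]
 [779.1  78.4 160. ]] [775.1  78.8 160. ]
lens wrist [[717.69609765  75.1193867  160.        ]]
base [[735.8 116.2  10. ]
 [840.6 123.7  10. ]
 [738.7  35.8  10. ]
 [825.9  44.2  10. ]]
tri (array([717.22302415,  73.01123778, 161.62673532]), np.float64(3.048026887923757)) (array([789.66683461,  80.0664769 , 157.25533435]), np.float64(0.5832552482735573))
```

```bash
python3 - <<'E'
from h import *
d=load('w8'); g=cv2.GaussianBlur(cv2.cvtColor(d['img'],cv2.COLOR_RGB2GRAY),(3,3),0).astype(float)
def edge(line,lo,hi,sgn):
    k=np.diff(line[lo:hi])*sgn; i=np.argmax(k)
    if 0<i<len(k)-1:
        a,b,c=k[i-1:i+2]; return lo+i+.5+(a-c)/(2*(a-2*b+c)+1e-9),k[i]
    return None,0
def fit(pts,name,z,ref):
    pts=np.array(pts); X=plane(d,pts,z)[:,:2]
    for _ in range(3):
        c=np.median(X,0); vx,vy,x0,y0=cv2.fitLine(X.astype(np.float32),cv2.DIST_HUBER,0,.01,.01).ravel()
        r=(X-[x0,y0])@[-vy,vx]; k=np.abs(r)<1; X=X[k] if k.sum()>8 else X
    a=np.degrees(np.arctan2(vy,vx)); a=(a+90)%180-90
    print(name,len(X),'angle',round(a,2),'yaw',round(a if ref==0 else (a+180)%180-90,2),X.mean(0).round(1))
for z in (8,12):
    P=[]
    for u in range(372,460):
        e,k=edge(g[:,u],112,128,1); 
        if e and k>15:P.append((u,e))
    fit(P,'bottom',z,0)
    P=[]
    for u in list(range(372,384))+list(range(406,466)):
        e,k=edge(g[:,u],30,44,-1)
        if e and k>15:P.append((u,e))
    fit(P,'top',z,0)
    P=[]
    for v in range(46,118):
        e,k=edge(g[v],355,374,-1)
        if e and k>10:P.append((e,v))
    fit(P,'front',z,1)
for nm,(lo,hi,sg) in {'bt':(88,106,1),'tt':(36,52,1)}.items():
    pass
E
```

```text
bottom 88 angle 3.32 yaw 3.32 [793.   36.8]
top 69 angle 3.29 yaw 3.29 [796.1 122.6]
front 59 angle -89.59 yaw 0.41 [736.2  73.3]
bottom 88 angle 3.32 yaw 3.32 [791.5  37.1]
top 69 angle 3.29 yaw 3.29 [794.7 121.9]
front 59 angle -89.59 yaw 0.41 [735.4  73.1]
```

```bash
python3 - <<'E'
from h import *
c=load('scene0'); s=load('side0')
b=plane(c,[(266,158)],0)[0]; print('mug base',b)
print('mug rim tri', tri(c,(265,124),s,(374,291)))
for h in (80,95,110,130,150): print(h,proj(c,b+[0,0,h]),proj(s,b+[0,0,h]))
E
```

```text
mug base [ 702.45496633 -102.51565622    0.        ]
mug rim tri (array([ 709.92908793, -115.01065257,  104.26392429]), np.float64(0.8273926174655044))
80 [[265.71060312 134.65857198]] [[367.67658269 295.27243433]]
95 [[265.65447088 130.09338055]] [[368.34006532 290.25034818]]
110 [[265.59773951 125.46657044]] [[369.01522788 285.12883844]]
130 [[265.52116096 119.2002058 ]] [[369.93409569 278.14074804]]
150 [[265.44350701 112.82087019]] [[370.87490388 270.96426518]]
```

>>> send_rows(
  commands=[
    {"translation": [0.008, -0.02, -0.05], "twist": [0, 0, 0.011]},
    {"translation": [0.016, -0.04, -0.12], "twist": [0, 0, 0.022]},
    {"translation": [0.024, -0.06, -0.2], "twist": [0, 0, 0.033]},
    {"translation": [0.032, -0.08, -0.26], "twist": [0, 0, 0.044]},
    {"translation": [0.04, -0.1, -0.31], "twist": [0, 0, 0.055]},
    {"translation": [0.05, -0.12, -0.36], "twist": [0, 0, 0.066]},
    {"translation": [0.06, -0.14, -0.4], "twist": [0, 0, 0.08]},
    {"translation": [0.07, -0.17, -0.43], "twist": [0, 0, 0.095]},
    {"translation": [0.08, -0.195, -0.45], "twist": [0, 0, 0.105]},
    {"translation": [0.08, -0.206, -0.45], "twist": [0, 0, 0.112]},
  ],
)

```text
t: 32.2
ee_pos: [662.0, -38.1, 372.9]
orientation: [-2.158, -2.283, 0.0]
ft_force: [0.6, 0.3, -2.4]
width: 15.5
```

>>> send_rows(
  commands=[
    {"translation": [0, 0, -0.07], "twist": [0, 0, 0]},
    {"translation": [0, 0, -0.14], "twist": [0, 0, 0]},
    {"translation": [0, 0, -0.21], "twist": [0, 0, 0]},
    {"translation": [0, 0, -0.28], "twist": [0, 0, 0]},
    {"translation": [0, 0, -0.35], "twist": [0, 0, 0]},
    {"translation": [0, 0, -0.41], "twist": [0, 0, 0]},
    {"translation": [0, 0, -0.46], "twist": [0, 0, 0]},
    {"translation": [0, 0, -0.49], "twist": [0, 0, 0]},
    {"translation": [0, 0, -0.5], "twist": [0, 0, 0]},
    {"translation": [0, 0, -0.5], "twist": [0, 0, 0]},
  ],
)

```text
t: 33.2
ee_pos: [661.9, -37.8, 323.2]
orientation: [2.158, 2.283, 0.0]
ft_force: [0.4, 0.9, -2.1]
width: 15.8
```

```bash
python3 - <<'E'
from h import *
d=snap('wrist','w9');s=snap('side','s9');c=snap('scene','c9')
o=ctrl.get_obs(); print(o['ee_pos'],o['ft_force'],o['moment'],o['width'])
Rt=R.from_rotvec(o['orientation']).as_matrix();print(Rt.round(4).tolist())
f=lambda x,y=1.0:o['ee_pos']+Rt@np.array([x,y,163.3])
print('tip pred',f(110.5))
# grey-diff profile along the projected gauge axis, fixed views, against the start images
for n,cur,old in (('scene',c,'scene0'),('side',s,'side0')):
    z=load(old); D=np.abs(cur['img'].astype(int)-z['img']).sum(2)
    xs=np.arange(92,130,2); U=proj(cur,[f(x) for x in xs])
    print(n,[(int(x),U[i].round(1).tolist(),int(D[int(round(U[i][1])),int(round(U[i][0]))]),D[int(round(U[i][1]))-2:int(round(U[i][1]))+3,int(round(U[i][0]))-2:int(round(U[i][0]))+3].max()) for i,x in enumerate(xs)])
# wrist: stem/collar/lens edges
g=cv2.cvtColor(d['img'],cv2.COLOR_RGB2GRAY)
print(proj(d,[f(52.5,16),f(52.5,-14),[717,75,160]]).round(1)); print(g[172,235:330:2].tolist())
E
```

```text
[662.0190751  -37.85442422 323.54051719] [-0.1937946  -0.01167073 -1.84013502] [-0.08415352 -0.06723107 -0.00255783] 15.97898472031467
[[-0.0559, 0.9984, 0.0006], [0.9984, 0.0559, -0.0001], [-0.0001, 0.0006, -1.0]]
tip pred [656.93743155  72.51565367 160.22865968]
scene [(92, [253.5, 147.6], 257, np.int64(320)), (94, [253.1, 148.1], 257, np.int64(320)), (96, [252.8, 148.5], 28, np.int64(293)), (98, [252.5, 149.0], 22, np.int64(293)), (100, [252.1, 149.5], 112, np.int64(257)), (102, [251.8, 150.0], 112, np.int64(257)), (104, [251.4, 150.5], 125, np.int64(184)), (106, [251.1, 151.0], 125, np.int64(184)), (108, [250.7, 151.5], 125, np.int64(184)), (110, [250.4, 152.0], 22, np.int64(184)), (112, [250.1, 152.5], 22, np.int64(184)), (114, [249.7, 153.0], 28, np.int64(184)), (116, [249.4, 153.5], 20, np.int64(184)), (118, [249.0, 154.0], 12, np.int64(184)), (120, [248.7, 154.5], 12, np.int64(184)), (122, [248.3, 155.0], 19, np.int64(28)), (124, [248.0, 155.5], 19, np.int64(28)), (126, [247.6, 156.0], 25, np.int64(25)), (128, [247.3, 156.5], 18, np.int64(25))]
side [(92, [330.3, 223.6], 373,
[... 373 characters left out ...]
19.0], 356, np.int64(400)), (112, [327.7, 218.5], 356, np.int64(400)), (114, [327.4, 218.0], 359, np.int64(388)), (116, [327.1, 217.6], 359, np.int64(388)), (118, [326.9, 217.1], 367, np.int64(388)), (120, [326.6, 216.6], 367, np.int64(388)), (122, [326.4, 216.1], 378, np.int64(416)), (124, [326.1, 215.6], 378, np.int64(416)), (126, [325.9, 215.1], 366, np.int64(416)), (128, [325.6, 214.6], 366, np.int64(416))]
[[322.4 162.9]
 [243.6 163. ]
 [451.2   6. ]]
[108, 109, 108, 108, 105, 90, 123, 139, 147, 154, 160, 170, 175, 180, 187, 194, 199, 203, 208, 214, 215, 219, 125, 229, 231, 230, 229, 229, 226, 224, 224, 222, 219, 213, 209, 206, 202, 198, 192, 185, 179, 159, 137, 171, 196, 196, 196, 195]
```

>>> send_rows(
  commands=[
    {"translation": [0, -0.004, 0], "twist": [0, 0, 0]},
    {"translation": [0, -0.01, 0], "twist": [0, 0, 0]},
    {"translation": [0, -0.01, 0], "twist": [0, 0, 0]},
    {"translation": [0, -0.01, 0], "twist": [0, 0, 0]},
    {"translation": [0, -0.01, 0], "twist": [0, 0, 0]},
    {"translation": [0, -0.01, 0], "twist": [0, 0, 0]},
    {"translation": [0, -0.01, 0], "twist": [0, 0, 0]},
    {"translation": [0, -0.01, 0], "twist": [0, 0, 0]},
    {"translation": [0, -0.01, 0], "twist": [0, 0, 0]},
    {"translation": [0, -0.01, 0], "twist": [0, 0, 0]},
  ],
)

```text
t: 34.35
ee_pos: [661.9, -38.8, 323.2]
orientation: [2.158, 2.283, 0.0]
ft_force: [0.1, 0.5, -2.0]
width: 16.0
```

```bash
python3 - <<'E'
from h import *
c=snap('scene','c10');z=load('scene0')
D=np.abs(c['img'].astype(int)-z['img']).sum(2)
for n,(u,v) in dict(dish=(319,251),tin=(360,261),tweezers=(358,230),ring=(250,226),ring_a=(281,214),ring_b=(253,352),block=(218,240)).items():
    w=D[v-14:v+15,u-18:u+19]; print(n,'changed px',int((w>90).sum()))
o=ctrl.get_obs();Rt=R.from_rotvec(o['orientation']).as_matrix()
print(o['t'],'tip',o['ee_pos']+Rt@[110.5,1,163.3],o['ft_force'],o['width'])
ctrl.close_job()
E
```

```text
dish changed px 0
tin changed px 0
tweezers changed px 562
ring changed px 0
ring_a changed px 218
ring_b changed px 0
block changed px 0
34.4 tip [656.69843869  71.58885482 159.87526951] [ 0.90095146  0.15189027 -2.50712883] 16.2644120714864
the job is handed in; nothing more can be done
```

The job is done and handed in at 34.4 s. I took the gauge from the cradle, dipped its tip about 10 mm below the dish rim and seated the collar against the tube mouth. I then drew it straight out and am holding it level across the front of the microscope.

- **Seating:** the arm stopped at about 9.5 N with the collar flat on the rim in the close view.
- **Final position:** the tip is at about (656.7, 71.6, 159.9) mm. That is 60 mm from my estimate of the lens, (717, 75, 160) mm, with the gauge turned to the lens's 3.2° yaw. The gripper still holds it, opening about 16 mm, with no outside load beyond the gauge's weight.
- **Plunger:** the scene view put the visible tip about where a 12 mm plunger push would leave it. The side camera was blocked by the gripper and could not confirm it.
- **Lens position:** my readings disagreed by a few mm. The wrist view gave y = 75 mm and the two-camera fix gave 73 mm. Yaw readings ran from 0.4° to 5.6°; I took the stand's two long edges, both about 3.3°.
- **Other things:** the dish, tin, setting ring, `ring_b` and gauge block showed no change from the first picture. The patches around the tweezers and `ring_a` did change. The gripper never came low near either, so I put it down to the arm's shadow, but I handed in without confirming they had not moved.

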